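# Build up a compressor vibration mount on its bracket

## Robot

A 6-joint arm with a two-finger parallel gripper is mounted at the origin on the work surface. World frame = base frame: x ahead of the robot, y to its left, z up, the work surface at z = 0. Lengths are in m, angles in degrees, forces in N, time in s.
With the tool pointing down it reaches from about 0.4 to 0.825 m from the base axis. Payload 7 kg.
Tool frame: the origin (TCP) lies at the very end of the fingers, on their centre line; the grasp point (between the pads) lies 19 mm behind it; z points along the fingers, y is the line along which they close (so a half turn about z gives the same grasp; the last joint's range is limited). The gripper opens to 88 mm and grips with 3 to 60 N. Pads are 19 mm wide; open, the fingers measure 130 mm over their backs; the gripper's body (78 mm by 193 mm) begins 47 mm behind the grasp point.
Start: joints at [82.97, 20.546, 0.682, 0, -70.136, -16.507], TCP at [0.27, 0.619, 0.227] pointing down, gripper open.
Joint ranges: [-176.03, 176.03], [-82.01, 121.73], [-58.28, 71.71], [-173.87, 95.51], [-174.79, -0.11], [-173.66, 173.66]. Speed limits (degrees/s): [136.94, 136.94, 172.46, 180, 180, 180].

## Interface

Orientations are given as [roll, pitch, yaw] about the fixed x, y, z axes, in that order (R = Rz(yaw) Ry(pitch) Rx(roll)).
In Python, from plant import ctrl gives the robot as it stands.
- The arm moves only by the tool carry_out, never from a script. Its argument "deltas" is a list that holds one entry, the list of rows, each a list of 5 numbers: the shift along the tool's x, y, z scaled (see below), then the turn about the tool's z scaled (see below), then the opening, from -1 (shut) to 1 (fully open). A call has 1 to 5 rows; each row is the pose to reach, as a shift and turn from the pose commanded when the call began, along the tool's axes at that moment, turning the shorter way round; what a row does not reach only later rows make up. The controller multiplies each number of a shift by 20 cm and each number of a turn by 2 pi rad. A row lasts 1/10 s, in which the tool goes at most 50 mm and 8.59 degrees, less where a joint would pass 70% of its speed; a pose out of reach is approached as far as the arm can. A call with a number of a shift or a turn outside -1 to 1 is refused whole. A call with a gripper value outside its range is refused whole. The fingers move at their own pace and stop on an object; the grip force is fixed at half the most. Time passes only in rows, so rows that repeat a pose let the fingers close. It gives the time, the measured TCP pose, the force, the opening and the grip force at its end, in the units of the state.
- ctrl.get_obs(): the state, without advancing time (a new reading comes with each control period).
- ctrl.snapshot(name): name is "side" or "top"; returns a dict with "color" (400x640x3 uint8, red, green, blue), "camera_matrix" (3x3 intrinsics, pixels), "R" (3x3) and "t" (3): a world point X has camera coordinates R X + t. Camera axes: x right, y down, z forward; pixel columns grow to the right and rows downward; lengths in m; the calibration is good to about 2 mm. A picture is of the moment at which its call begins. There is no depth.
- ctrl.close_job(): hands the job in; it is judged then, once.
Trained networks look in a picture, given as the dict that the camera call returned (one of the last four; its "shot" number tells which), for a name from the list of things; names that differ only in an ending like _2 or _b are one class to them, and where a whole thing is asked for, a point or a joint stands for the part that bears it (a point fixed in the world has none). Each returns a list of dicts, best first, with "p" (0 to 1); they miss things now and then, are a little off and sometimes report something else, mostly with a low value. They report only what shows in the picture. A call takes as long as a camera call. They do not tell look-alikes from the thing itself.
- ctrl.search_frame(picture, name): "centre" ([column, row] in pixels, amid what is visible of it).
- ctrl.silhouettes(picture, name): "mask" (400x640 bool, what is visible of it) and "centre" ([column, row] in pixels, amid what is visible of it).
- ctrl.spot_point(picture, name): "centre" ([column, row] in pixels: a listed point, or the origin of a listed thing).
The state is a dict: "clock": time; "joint_pos": joint angles; "qvel": joint speeds; "tau": joint torques, N m; "tool_pos": TCP position; "orientation": TCP orientation; "force": force on the tool from outside, world axes, zero at the start; "moment": the same for the moment, N m; "opening": finger opening in m; "gripper_force": force on a finger pad.
Only numpy, scipy, OpenCV 4.12 (cv2) and the standard library are available. Lean on these libraries where they do the work, as an engineer would, in place of code of your own. Each camera call takes 0.05 s, during which the arm holds its last target. There are 200 camera calls.

## Task

Build the compressor's vibration mount on the stud of the green bracket, in this order: first the black rubber foot flat on the plate, then the yellow sleeve into the foot's pocket, then the steel washer flat on the sleeve, and last the red cap upright over the end of the stud, each threaded over the stud and fully home. Leave the blue bracket bare, and do not knock over or push about the silver capacitor or the short copper tube that lies between the brackets.

Things in the scene. Friction and masses are not known exactly. Their poses are not given: they have to be found in the camera images.
- foot_c (a point): Centre (half-way up, 15 mm above its underside) of the loose black rubber foot: a round ring 58 mm across, 30 mm tall, flat on the table, right way up. Through hole 16 mm across; from 8 mm above the underside it widens to a pocket 36 mm across, 22 mm deep, open at the top. z is its axis, up.
- sleeve_c (a point): Centre (half-way up, 25 mm above its lower end) of the loose yellow nylon sleeve: a plain tube 22 mm across outside, 16 mm bore, 50 mm long, standing upright on the table; z is its axis. Home in the foot's pocket it stands 28 mm proud of the foot, so it is best held by its upper 22 mm.
- washer_c (a point): Centre (half-way up, 3 mm above its underside) of the loose bright steel washer lying flat on the table: 44 mm across, 6 mm thick, hole 16 mm across; z is its axis.
- cap_c (a point): Centre (half-way up, 16 mm above its lower end) of the loose red plastic cap, 30 mm across and 32 mm tall, standing on its open end: a blind hole 16 mm across and 24 mm deep goes up from its underside, the top is closed and flat. z is its axis, up; it starts the right way up.
- green_bracket: The target: a fixed square plate painted green, 80 x 80 x 8 mm, origin at the centre of its underside on the table, z up, with an upright steel stud 8 mm in diameter at its centre. The stud's tip (tapered over the last 5 mm) is 86 mm above the table. All home, above the table: foot 8 to 38 mm, sleeve 16 to 66, washer 66 to 72, cap 72 to 104.
- blue_bracket: A second bracket of the same size and form, its plate painted blue, not to be used. The two brackets change sides from start to start. Origin at the centre of its underside, z up.
- capacitor_c (a point): Centre of a loose silver capacitor, an upright can 40 mm across, 55 mm tall (67 mm with terminals); z is its axis; leave it alone. It and the four parts start in mixed order in a rough row running left to right (world y) beyond the brackets, at least 95 mm apart centre to centre, so each can be gripped fore and aft (fingers closing along world x).
- tube_c (a point): Centre of a loose short copper tube, 100 mm long and 13 mm across, lying on the table between the two brackets, pointing roughly away from the robot; leave it alone. x is its long axis, z up.
There are look-alikes about, which are no part of the job. What is shaped like the part that bears foot_c but pink or purple is not meant.

How it is judged (in metres and radians):
On the way, in this order (a step that is already met when the one before it is completed fails the run):
1. the rubber foot lies flat on the green bracket's plate, over its stud (horizontal distance between foot_c and green_bracket below 0.008 m and z of foot_c in the frame of green_bracket between 0.019 and 0.027 m and angle between foot_c's own z axis and vertical below 0.1 rad), for 0.2 s.
2. the yellow sleeve stands in the foot's pocket, over the stud (horizontal distance between sleeve_c and green_bracket below 0.008 m and z of sleeve_c in the frame of green_bracket between 0.037 and 0.045 m and angle between sleeve_c's own z axis and vertical below 0.1 rad), for 0.2 s.
3. the steel washer lies flat on the sleeve (horizontal distance between washer_c and green_bracket below 0.008 m and z of washer_c in the frame of green_bracket between 0.065 and 0.073 m and angle between washer_c's own z axis and vertical below 0.1 rad), for 0.2 s.
4. the red cap sits upright on the washer, over the stud's end (horizontal distance between cap_c and green_bracket below 0.008 m and z of cap_c in the frame of green_bracket between 0.084 and 0.092 m and angle between cap_c's own z axis and vertical below 0.1 rad), for 0.2 s.
At the end, for the whole second after the job is handed in: All four parts are stacked at rest on the green bracket: foot, sleeve, washer and cap each within 8 mm of the stud's axis, each within 4 mm of its home height (centres 23, 41, 69 and 88 mm above the underside of the plate) and tilted by less than 0.1 rad (all of step 1 and all of step 2 and all of step 3 and all of step 4 and linear speed of each of foot, sleeve, washer, cap below 0.02 m/s); the robot touches nothing.
It fails at once if the capacitor is pushed more than 25 mm or tipped over (distance of capacitor_c from where it was at the start of the episode above 0.025 m or angle between capacitor_c's own z axis and vertical above 0.5 rad).
It fails at once if the short copper tube is pushed more than 25 mm (distance of tube_c from where it was at the start of the episode above 0.025 m).
It also fails if it takes over 99 s, if anything falls off the work surface, if the arm or the gripper's body presses on something with over 40 N, if the wrist force passes 120 N, or if a joint passes its speed limit or range.

## Working session

There is one attempt and no reset: what is moved stays moved. The work goes in short steps, Python scripts to look and compute and a tool call to move; the robot and the scene stay as the last step left them, time stands still between calls to the robot, and variables do not carry over. Pictures are saved under pics/ and viewed, at most 14 in all, crops included, and the job is handed in when it is done.

Besides the shell and the picture viewer there is one more tool, called after "Request:" as name([rows], argument=value, ...), one row to a line, values as JSON. carry_out: Moves the arm, as the interface text tells. Its arguments: {"type":"object","properties":{"deltas":{"type":"array"}},"required":["deltas"]}

```bash
mkdir -p pics
cat > h.py <<'E'
import numpy as np, cv2
from plant import ctrl
def save(s,n,crop=None,k=1):
    im=s["color"]
    if crop: a,b,c,d=crop; im=im[b:d,a:c]
    if k!=1: im=cv2.resize(im,None,fx=k,fy=k,interpolation=cv2.INTER_CUBIC)
    cv2.imwrite("pics/"+n+".png",im[:,:,::-1])
def ray(s,px):
    K,R,t=map(np.array,(s["camera_matrix"],s["R"],s["t"]))
    d=R.T@np.linalg.solve(K,[px[0],px[1],1.]); return -R.T@t,d/np.linalg.norm(d)
def atz(s,px,z):
    c,d=ray(s,px); return c+d*(z-c[2])/d[2]
def proj(s,X):
    p=np.array(s["camera_matrix"])@(np.array(s["R"])@np.array(X)+np.array(s["t"])); return p[:2]/p[2]
def tri(rays):
    A=0;b=0
    for c,d in rays:
        P=np.eye(3)-np.outer(d,d);A=A+P;b=b+P@c
    return np.linalg.solve(A,b)
Z=dict(foot_c=.015,sleeve_c=.025,washer_c=.003,cap_c=.016,green_bracket=0,blue_bracket=0,capacitor_c=.0275,tube_c=.0065)
E
python3 - <<'E'
from h import *
S={n:ctrl.snapshot(n) for n in("top","side")}
for n,s in S.items():
    save(s,n+"0")
    print(n,"cam",np.round(ray(s,(320,200))[0],3))
    for k,z in Z.items():
        for r in ctrl.spot_point(s,k)[:3]:
            print(n,k,round(r["p"],2),np.round(r["centre"],1),np.round(atz(s,r["centre"],z),4))
o=ctrl.get_obs();print(o)
E
```

```text
top cam [0.433 0.015 1.064]
top foot_c 0.94 [284.5 206.5] [0.5377 0.1072 0.015 ]
top foot_c 0.94 [237.3 204.9] [0.5428 0.2061 0.015 ]
top foot_c 0.89 [190.2 208. ] [0.538 0.305 0.015]
top sleeve_c 0.51 [400.9 169.8] [ 0.6092 -0.1369  0.025 ]
top sleeve_c 0.2 [212.8 161.7] [0.6336 0.256  0.025 ]
top washer_c 0.5 [215.5 163.4] [0.6341 0.2553 0.003 ]
top cap_c 0.55 [340.8 177.1] [ 0.5975 -0.0117  0.016 ]
top green_bracket 0.94 [439.2 241.8] [ 0.459  -0.2157  0.    ]
top blue_bracket 0.73 [237.6 261.2] [0.4256 0.2079 0.    ]
top capacitor_c 0.85 [453.3 168.3] [ 0.6099 -0.2453  0.0275]
top capacitor_c 0.64 [441.3 242.4] [ 0.4571 -0.2139  0.0275]
top tube_c 0.66 [399.9 169.7] [ 0.6126 -0.1375  0.0065]
top tube_c 0.58 [339.3 257.6] [ 0.4296 -0.0054  0.0065]
side cam [ 0.446 -0.582  0.736]
side foot_c 0.93 [311.9 183.9] [0.5304 0.1069 0.015 ]
side foot_c 0.85 [364.  167.6] [0.6435 0.1369 0.015 ]
side foot_c 0.81 [311.1 151.8] [0.5419 0.2011 0.015 ]
side sleeve_c 0.53 [376.4 281.2] [ 0.6049 -0.1433  0.025 ]
side washer_c 0.75 [353.4 134.6] [0.6451 0.2562 0.003 ]
side cap_c 0.81 [355.6 220. ] 
[... 481 characters left out ...]
. ] [0.636  0.1456 0.0065]
{'clock': 0.9, 'joint_pos': array([ 8.29715060e+01,  2.05443782e+01,  6.82733262e-01,  1.55509253e-03,
       -7.01342889e+01, -1.65078535e+01]), 'qvel': array([-0.04743853,  0.0027719 ,  0.03314279, -0.0321137 , -0.00720798,
        0.00434724]), 'tau': array([-6.65856041e-04, -5.82356679e+01,  2.93287218e+01,  7.00213015e+00,
        1.23619713e-02, -1.22709113e-05]), 'tool_pos': array([0.26955825, 0.61883924, 0.22659442]), 'orientation': array([-1.79995686e+02, -2.46905654e-04, -2.35358191e+01]), 'force': array([ 0.43495329, -0.17395295,  0.29030078]), 'moment': array([-0.0126487 , -0.02356816,  0.02999934]), 'gripper_force': 0.0, 'opening': 0.08774254266672923}
```

View pics/top0.png

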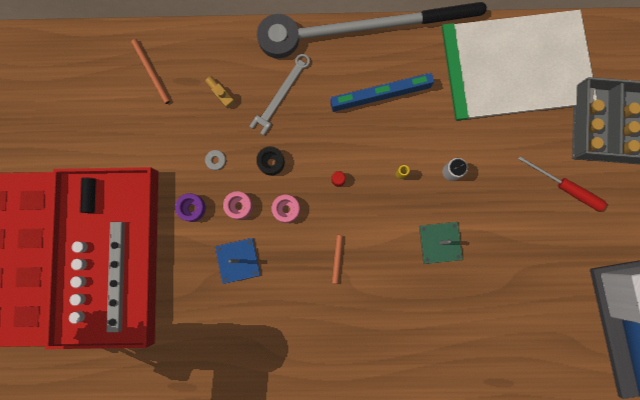

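View pics/side0.png

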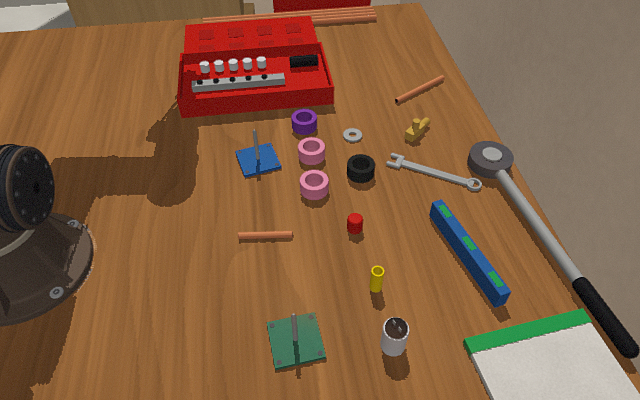

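Foot candidates in the top view are the black ring (270,161), pink rings (237,205) and (285,208), and the purple ring (190,207). The black one fits the description. The others are the washer (215,160), cap (338,179), sleeve (404,171), capacitor (455,168), green bracket (441,243) and blue bracket (238,261). I'll refine each by fitting a cylinder outline to its colour mask.

```bash
cat >> h.py <<'E'
from scipy.optimize import least_squares
def mask(s,name,c,rad=32):
    h=cv2.cvtColor(s["color"],cv2.COLOR_RGB2HSV).astype(int);H,S,V=h[...,0],h[...,1],h[...,2]
    m={"foot":(V<60)&(S<110),"sleeve":(H>22)&(H<35)&(S>150),"cap":((H<5)|(H>174))&(S>150),"washer":(S<50)&(V>90),
       "green":(H>45)&(H<90)&(S>60),"blue":(H>95)&(H<125)&(S>80)}[name]
    yy,xx=np.mgrid[:400,:640]; m=m&(np.hypot(xx-c[0],yy-c[1])<rad)
    n,l,st,ce=cv2.connectedComponentsWithStats(m.astype(np.uint8),connectivity=8)
    i=1+np.argmax(st[1:,4]); m=(l==i).astype(np.uint8)
    return cv2.convexHull(cv2.findContours(m,0,1)[0][0])
def cen(h):
    m=cv2.moments(h.astype(np.float32));return np.array([m["m10"],m["m01"]])/m["m00"],m["m00"]
def fit(s,name,c,r,z0,z1,rad=32):
    q,a=cen(mask(s,name,c,rad)); th=np.linspace(0,2*np.pi,60,endpoint=False)
    def hull(p): return cv2.convexHull(np.array([proj(s,[p[0]+r*np.cos(t),p[1]+r*np.sin(t),z]) for z in(z0,z1) for t in th],np.float32))
    p=least_squares(lambda p:cen(hull(p))[0]-q,atz(s,c,(z0+z1)/2)[:2],diff_step=1e-3).x
    return p,round(a/cen(hull(p))[1],2)
G=dict(foot=(.029,0,.03),sleeve=(.011,0,.05),cap=(.015,0,.032),washer=(.022,0,.006),green=(.0451,0,.008))
E
python3 - <<'E'
from h import *
T,D=ctrl.snapshot("top"),ctrl.snapshot("side")
C=dict(foot=((270,161),(361,168)),sleeve=((404,171),(377,279)),cap=((338,179),(355,224)),washer=((215,160),(353,135)),green=((441,243),(296,340)))
for k,(a,b) in C.items():
    for s,c in((T,a),(D,b)): print(k,*fit(s,k,c,*G[k],rad=20 if k in("washer","sleeve","cap") else 36))
save(T,"c1",(190,130,350,280),4)
E
```

```text
foot [0.63537567 0.136158  ] 0.87
foot [0.63577214 0.13645371] 0.87
sleeve [ 0.60550114 -0.1392438 ] 0.71
sleeve [ 0.60575011 -0.13838578] 0.86
cap [ 0.59434596 -0.00605942] 0.77
cap [ 0.59472451 -0.00661578] 0.78
washer [0.64249599 0.25692502] 0.85
washer [0.64253738 0.2574281 ] 0.78
green [ 0.45777557 -0.21715086] 0.96
green [ 0.458562   -0.21685001] 0.96
```

View pics/c1.png

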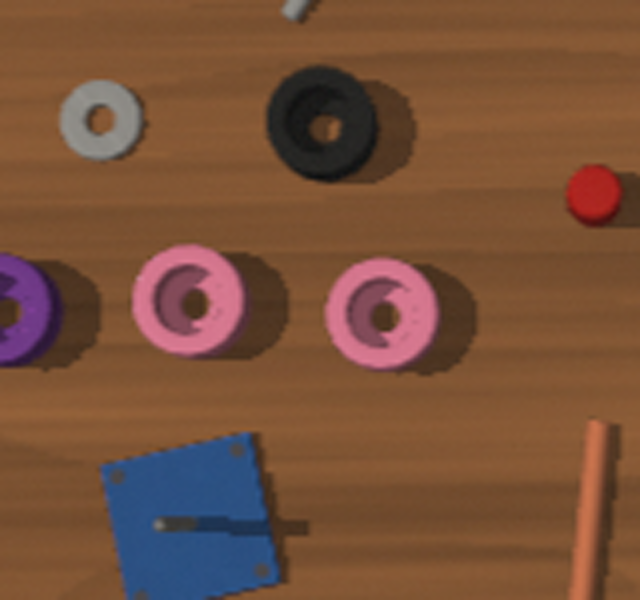

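Request:
carry_out([
  [[0,0,0,0.0239,1],[0,0,0,0.0477,1],[0,0,0,0.0716,1],[0,0,0,0.0954,1],[0,0,0,0.119,1]],
])

```text
clock: 1.5
tool_pos: [0.2696, 0.6188, 0.2266]
orientation: [-180.0, 0.0, -66.7]
force: [0.8, -0.2, 0.1]
opening: 0.0877
gripper_force: 0.0
```

The crop confirms the black ring (wide pocket) is the foot. The two cameras agree within 1 mm: foot (.6356,.1363), sleeve (.6056,-.1388), cap (.5945,-.0063), washer (.6425,.2572), green bracket (.4582,-.2170).

Request:
carry_out([
  [[0,0,0,0.0235,1],[0,0,0,0.047,1],[0,0,0,0.0647,1],[0,0,0,0.0647,0.64]],
])

```text
clock: 1.9
tool_pos: [0.2696, 0.6188, 0.2265]
orientation: [180.0, -0.0, -89.8]
force: [-0.4, -0.7, 0.7]
opening: 0.084
gripper_force: 0.0
```

Request:
carry_out([
  [[0.25,-0.2,0,0,0.64],[0.5,-0.4,0,0,0.64],[0.75,-0.6,0,0,0.64],[1,-0.8,0,0,0.64],[1,-0.8,0,0,0.64]],
])

```text
clock: 2.4
tool_pos: [0.4278, 0.4229, 0.2269]
orientation: [-180.0, 0.0, -89.4]
force: [0.5, 0.8, -0.6]
opening: 0.0718
gripper_force: 0.0
```

Request:
carry_out([
  [[0.25,-0.2,0,0,0.64],[0.5,-0.4,0,0,0.64],[0.75,-0.6,0,0,0.64],[1,-0.8,0,0,0.64],[1,-0.8,0,0,0.64]],
])

```text
clock: 2.9
tool_pos: [0.5852, 0.2285, 0.2269]
orientation: [-180.0, 0.0, -89.4]
force: [-0.1, -0.5, -0.0]
opening: 0.0716
gripper_force: 0.0
```

Request:
carry_out([
  [[0.23,-0.12,0.2,0,0.64],[0.46,-0.24,0.4,0,0.64],[0.46,-0.24,0.6,0,0.64],[0.46,-0.24,0.7,0,0.64],[0.46,-0.24,0.7,0,0.64]],
])

```text
clock: 3.4
tool_pos: [0.6299, 0.1359, 0.0814]
orientation: [179.5, -0.2, -89.6]
force: [-1.0, -0.4, -0.1]
opening: 0.0718
gripper_force: 0.0
```

Request:
carry_out([
  [[0,-0.02,0,0,0.64],[0,-0.02,0.1,0,0.64],[0,-0.02,0.2,0,0.64],[0,-0.02,0.2,0,0.64]],
])

```text
clock: 3.8
tool_pos: [0.6367, 0.1395, 0.047]
orientation: [180.0, 0.0, -89.5]
force: [-0.4, -0.1, -0.9]
opening: 0.0719
gripper_force: 0.0
```

Request:
carry_out([
  [[0.015,0.005,0.08,0,0.64],[0.015,0.005,0.155,0,0.64],[0.015,0.005,0.155,0,0.64]],
])

```text
clock: 4.1
tool_pos: [0.6353, 0.1358, 0.0152]
orientation: [179.9, -0.0, -89.6]
force: [-0.3, -0.0, -0.3]
opening: 0.0721
gripper_force: 0.0
```

Run:
```python
from h import *
o=ctrl.get_obs();print(o["tool_pos"],o["orientation"])
D=ctrl.snapshot("side");save(D,"s2",(280,80,440,220),4)
```

```text
[0.63528823 0.13577651 0.01519801] [ 1.79943022e+02 -1.87314359e-02 -8.96286824e+01]
```

View pics/s2.png

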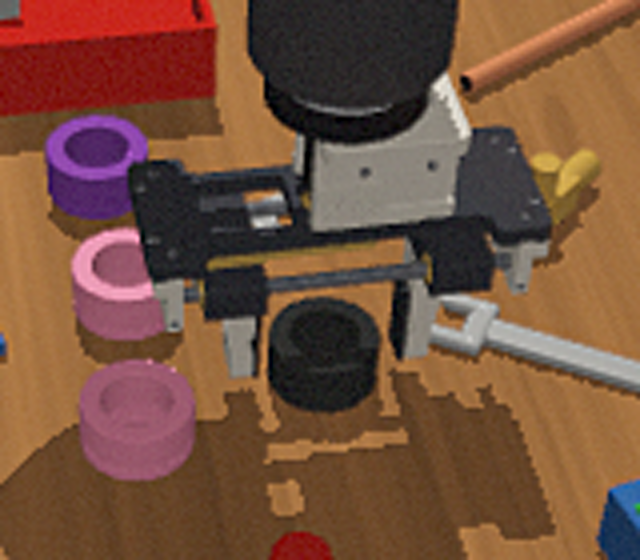

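The open fingers straddle the black foot (crop 323,350), clear of the pink rings and the wrench. Closing.

Request:
carry_out([
  [[0,0,0,0,-1],[0,0,0,0,-1],[0,0,0,0,-1],[0,0,0,0,-1],[0,0,0,0,-1]],
])

```text
clock: 4.65
tool_pos: [0.6362, 0.1358, 0.0165]
orientation: [-179.9, 0.0, -89.6]
force: [-1.9, 1.0, 6.6]
opening: 0.0576
gripper_force: 30.0
```

Request:
carry_out([
  [[0,0,-0.1,0,-1],[0,0,-0.3,0,-1],[0,0,-0.5,0,-1],[0,0,-0.65,0,-1],[0,0,-0.65,0,-1]],
])

```text
clock: 5.15
tool_pos: [0.6383, 0.1364, 0.1509]
orientation: [-179.5, 0.2, -89.6]
force: [0.9, -0.1, -1.1]
opening: 0.0574
gripper_force: 30.0
```

Request:
carry_out([
  [[0.2,0.1,0,0,-1],[0.4,0.2,0,0,-1],[0.6,0.3,0,0,-1],[0.8,0.4,0,0,-1],[0.9,0.45,0,0,-1]],
])

```text
clock: 5.65
tool_pos: [0.5442, -0.0475, 0.1449]
orientation: [179.9, 0.0, -89.8]
force: [-0.2, 0.9, -1.3]
opening: 0.0572
gripper_force: 30.0
```

Request:
carry_out([
  [[0.2,0.1,0,0,-1],[0.4,0.2,0,0,-1],[0.6,0.3,0,0,-1],[0.8,0.4,0,0,-1],[0.86,0.44,0,0,-1]],
])

```text
clock: 6.15
tool_pos: [0.4573, -0.2199, 0.1449]
orientation: [179.9, 0.0, -89.8]
force: [-0.3, -0.3, -0.8]
opening: 0.0574
gripper_force: 30.0
```

Request:
carry_out([
  [[0,0,0,0,-1],[0,0,0,0,-1]],
])

```text
clock: 6.35
tool_pos: [0.4598, -0.2175, 0.1453]
orientation: [180.0, 0.0, -89.7]
force: [0.3, -0.6, -1.3]
opening: 0.0572
gripper_force: 30.0
```

Request:
carry_out([
  [[0,0.008,0.1,0,-1],[0,0.008,0.2,0,-1],[0,0.008,0.3,0,-1],[0,0.008,0.4,0,-1],[0,0.008,0.45,0,-1]],
])

```text
clock: 6.85
tool_pos: [0.458, -0.2163, 0.0538]
orientation: [179.9, 0.0, -89.6]
force: [-1.2, 1.0, -0.5]
opening: 0.0573
gripper_force: 30.0
```

Threaded, no contact force. Lower to the plate.

Request:
carry_out([
  [[0,0,0.05,0,-1],[0,0,0.1,0,-1],[0,0,0.14,0,-1],[0,0,0.145,0,-1],[0,0,0.145,0,-1]],
])

```text
clock: 7.35
tool_pos: [0.4582, -0.2176, 0.0266]
orientation: [180.0, -0.0, -89.7]
force: [0.8, 0.6, -0.4]
opening: 0.0573
gripper_force: 30.0
```

Request:
carry_out([
  [[0,0,0,0,0.6],[0,0,0,0,0.6],[0,0,0,0,0.6],[0,0,0,0,0.6]],
])

```text
clock: 7.75
tool_pos: [0.4584, -0.2176, 0.0269]
orientation: [-180.0, -0.0, -89.7]
force: [0.5, -0.1, -0.8]
opening: 0.0702
gripper_force: 0.0
```

Request:
carry_out([
  [[0,0,-0.1,0,0.6],[0,0,-0.3,0,0.6],[0,0,-0.5,0,0.6],[0,0,-0.6,0,0.3],[0,0,-0.6,0,0.0]],
])

```text
clock: 8.25
tool_pos: [0.4602, -0.2179, 0.1502]
orientation: [-179.6, -0.1, -89.6]
force: [0.1, -0.3, -1.0]
opening: 0.0589
gripper_force: 0.0
```

Run:
```python
from h import *
D=ctrl.snapshot("side");T=ctrl.snapshot("top")
for s in(T,D):
    c=proj(s,[.458,-.217,.023])
    print(*fit(s,"foot",c,.029,.008,.038,rad=24))
save(D,"s3",(210,220,450,400),3)
```

```text
[ 0.44604974 -0.20537409] 0.33
[ 0.45768499 -0.22095705] 0.78
```

View pics/s3.png

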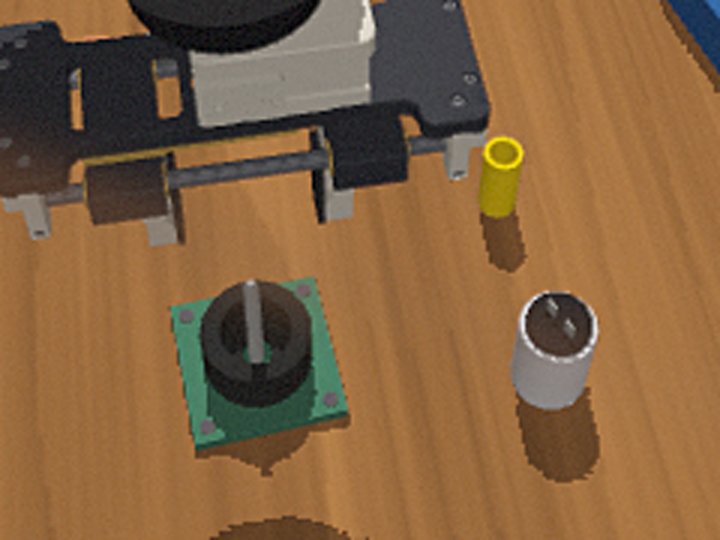

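The foot is flat on the green plate with the stud up its middle (crop 256,345). The sleeve (500,178) and the capacitor are undisturbed. Next is the sleeve.

Request:
carry_out([
  [[-0.1,-0.2,0,0,0],[-0.2,-0.4,0,0,0],[-0.3,-0.6,0,0,0],[-0.395,-0.727,0,0,0],[-0.395,-0.727,0,0,0]],
])

```text
clock: 8.85
tool_pos: [0.6052, -0.1357, 0.144]
orientation: [179.9, -0.0, -89.5]
force: [-0.4, 0.1, -0.9]
opening: 0.0437
gripper_force: 0.0
```

Request:
carry_out([
  [[0,0,0.1,0,0],[0,0,0.2,0,0],[0,0,0.3,0,0],[0,0,0.3,0,0]],
])

```text
clock: 9.25
tool_pos: [0.5999, -0.1378, 0.0824]
orientation: [179.6, 0.0, -89.7]
force: [-1.5, 0.4, -0.2]
opening: 0.0438
gripper_force: 0.0
```

Request:
carry_out([
  [[0,0,0,0,0],[0,0,0,0,0]],
])

```text
clock: 9.45
tool_pos: [0.6035, -0.1379, 0.0873]
orientation: [-180.0, -0.0, -89.7]
force: [0.4, -0.3, -0.2]
opening: 0.0438
gripper_force: 0.0
```

Request:
carry_out([
  [[0.005,-0.01,0.1,0,0],[0.005,-0.01,0.2,0,0],[0.005,-0.01,0.28,0,0],[0.005,-0.01,0.28,0,0],[0.005,-0.01,0.28,0,0]],
])

```text
clock: 9.95
tool_pos: [0.6057, -0.1388, 0.0316]
orientation: [-179.9, -0.0, -89.7]
force: [0.7, -0.5, 0.2]
opening: 0.0439
gripper_force: 0.0
```

Request:
carry_out([
  [[0,0,0,0,-1],[0,0,0,0,-1],[0,0,0,0,-1],[0,0,0,0,-1],[0,0,0,0,-1]],
])

```text
clock: 10.45
tool_pos: [0.6055, -0.1387, 0.0312]
orientation: [-179.9, -0.0, -89.7]
force: [-0.6, 1.3, 4.2]
opening: 0.0206
gripper_force: 30.0
```

Request:
carry_out([
  [[0,0,-0.1,0,-1],[0,0,-0.3,0,-1],[0,0,-0.5,0,-1],[0,0,-0.6,0,-1],[0,0,-0.6,0,-1]],
])

```text
clock: 10.95
tool_pos: [0.6071, -0.1388, 0.1545]
orientation: [-179.6, -0.0, -89.6]
force: [0.1, 0.6, -0.6]
opening: 0.0209
gripper_force: 30.0
```

Request:
carry_out([
  [[0.1,0.18,0,0,-1],[0.2,0.36,0,0,-1],[0.3,0.54,0,0,-1],[0.388,0.72,0,0,-1],[0.388,0.737,0,0,-1]],
])

```text
clock: 11.45
tool_pos: [0.4536, -0.2181, 0.1497]
orientation: [179.9, 0.1, -89.8]
force: [1.1, -0.1, -0.9]
opening: 0.0208
gripper_force: 30.0
```

Request:
carry_out([
  [[0,0,0,0,-1],[0,0,0,0,-1],[0,0,0,0,-1]],
])

```text
clock: 11.75
tool_pos: [0.459, -0.2168, 0.1502]
orientation: [180.0, -0.0, -89.6]
force: [0.2, 0.3, -0.2]
opening: 0.0211
gripper_force: 30.0
```

Good alignment. Now down 0.103 in two calls.

Request:
carry_out([
  [[0,0.004,0.08,0,-1],[0,0.004,0.16,0,-1],[0,0.004,0.24,0,-1],[0,0.004,0.32,0,-1],[0,0.004,0.36,0,-1]],
])

```text
clock: 12.25
tool_pos: [0.4572, -0.2166, 0.0769]
orientation: [179.9, 0.0, -89.6]
force: [-0.2, -0.3, -0.0]
opening: 0.0207
gripper_force: 30.0
```

Request:
carry_out([
  [[0,0,0.05,0,-1],[0,0,0.1,0,-1],[0,0,0.14,0,-1],[0,0,0.145,0,-1],[0,0,0.145,0,-1]],
])

```text
clock: 12.75
tool_pos: [0.4574, -0.2172, 0.0495]
orientation: [180.0, -0.0, -89.7]
force: [-0.9, -0.3, -0.2]
opening: 0.0211
gripper_force: 30.0
```

Request:
carry_out([
  [[0,0,0.01,0,-1],[0,0,0.01,0,-1],[0,0,0.01,0,-0.1],[0,0,0.01,0,-0.1],[0,0,0.01,0,-0.1]],
])

```text
clock: 13.25
tool_pos: [0.4575, -0.2172, 0.0478]
orientation: [-180.0, -0.0, -89.7]
force: [-0.1, 0.7, -0.2]
opening: 0.0375
gripper_force: 0.0
```

Request:
carry_out([
  [[0,0,-0.1,0,-0.1],[0,0,-0.25,0,-0.1],[0,0,-0.4,0,0.1],[0,0,-0.5,0,0.3],[0,0,-0.5,0,0.36]],
])

```text
clock: 13.75
tool_pos: [0.4592, -0.2175, 0.1508]
orientation: [-179.7, -0.1, -89.6]
force: [-0.6, 0.5, 0.1]
opening: 0.0567
gripper_force: 0.0
```

Run:
```python
from h import *
print(ctrl.get_obs()["tool_pos"])
D=ctrl.snapshot("side")
print(*fit(D,"sleeve",proj(D,[.458,-.217,.05]),.011,.038,.066,rad=24))
save(D,"s4",(230,250,390,400),4)
```

```text
[ 0.45922577 -0.21751588  0.15077001]
[ 0.45789846 -0.22122335] 1.16
```

View pics/s4.png

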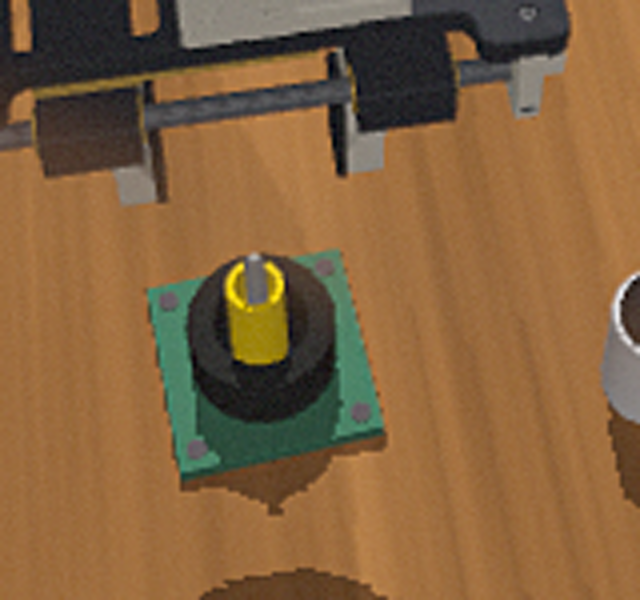

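The sleeve stands in the foot's pocket over the stud (crop 257,310). Next is the washer.

Request:
carry_out([
  [[-0.22,-0.08,0,0,0.36],[-0.44,-0.16,0,0,0.36],[-0.66,-0.24,0,0,0.36],[-0.88,-0.32,0,0,0.36],[-1,-0.38,0,0,0.36]],
])

```text
clock: 14.3
tool_pos: [0.5324, -0.014, 0.1466]
orientation: [179.9, -0.0, -89.6]
force: [2.0, -1.0, 0.5]
opening: 0.0593
gripper_force: 0.0
```

Request:
carry_out([
  [[-0.22,-0.08,0,0,0.36],[-0.44,-0.16,0,0,0.36],[-0.66,-0.24,0,0,0.36],[-0.88,-0.32,0,0,0.36],[-1,-0.38,0,0,0.36]],
])

```text
clock: 14.8
tool_pos: [0.6072, 0.1867, 0.146]
orientation: [179.9, -0.0, -89.6]
force: [-0.9, -1.1, -0.5]
opening: 0.0592
gripper_force: 0.0
```

Request:
carry_out([
  [[-0.2,-0.08,0,0,0.36],[-0.37,-0.15,0.1,0,0.36],[-0.37,-0.15,0.2,0,0.36],[-0.37,-0.15,0.3,0,0.36],[-0.37,-0.15,0.4,0,0.36]],
])

```text
clock: 15.3
tool_pos: [0.6357, 0.2579, 0.0649]
orientation: [179.9, -0.1, -89.6]
force: [0.8, 0.8, 0.7]
opening: 0.0598
gripper_force: 0.0
```

Request:
carry_out([
  [[0,0,0,0,0.36],[0,0,0,0,0.36],[0,0,0,0,0.36]],
])

```text
clock: 15.6
tool_pos: [0.6372, 0.2581, 0.0685]
orientation: [-179.9, 0.0, -89.7]
force: [0.6, -0.1, 0.7]
opening: 0.0593
gripper_force: 0.0
```

Request:
carry_out([
  [[0.005,-0.027,0.1,0,0.36],[0.005,-0.027,0.2,0,0.36],[0.005,-0.027,0.29,0,0.36],[0.005,-0.027,0.29,0,0.36],[0.005,-0.027,0.29,0,0.36]],
])

```text
clock: 16.1
tool_pos: [0.6426, 0.2571, 0.0107]
orientation: [-179.9, 0.0, -89.7]
force: [0.1, 0.6, 1.1]
opening: 0.0598
gripper_force: 0.0
```

Request:
carry_out([
  [[0,0,0.03,0,0.36],[0,0,0.042,0,0.36],[0,0,0.042,0,0.36]],
])

```text
clock: 16.4
tool_pos: [0.642, 0.257, 0.0014]
orientation: [-180.0, 0.0, -89.7]
force: [0.1, -0.1, -0.4]
opening: 0.0593
gripper_force: 0.0
```

Request:
carry_out([
  [[0,0,0,0,-1],[0,0,0,0,-1],[0,0,0,0,-1],[0,0,0,0,-1],[0,0,0,0,-1]],
])

```text
clock: 16.9
tool_pos: [0.6421, 0.257, 0.0014]
orientation: [-180.0, 0.0, -89.7]
force: [-1.5, 0.0, 0.6]
opening: 0.0426
gripper_force: 30.0
```

Request:
carry_out([
  [[0,0,-0.1,0,-1],[0,0,-0.25,0,-1],[0,0,-0.45,0,-1],[0,0,-0.65,0,-1],[0,0,-0.7,0,-1]],
])

```text
clock: 17.4
tool_pos: [0.6443, 0.258, 0.1467]
orientation: [-179.6, 0.2, -89.6]
force: [1.3, 0.6, 0.2]
opening: 0.0426
gripper_force: 30.0
```

Request:
carry_out([
  [[0.1,0.04,0,0,-1],[0.32,0.12,0,0,-1],[0.54,0.2,0,0,-1],[0.76,0.28,0,0,-1],[0.9,0.35,0,0,-1]],
])

```text
clock: 17.9
tool_pos: [0.5714, 0.074, 0.1407]
orientation: [179.9, -0.0, -89.7]
force: [1.0, 0.1, 0.4]
opening: 0.0417
gripper_force: 30.0
```

Request:
carry_out([
  [[0.2,0.08,0,0,-1],[0.4,0.16,0,0,-1],[0.6,0.24,0,0,-1],[0.8,0.32,0,0,-1],[0.9,0.35,0,0,-1]],
])

```text
clock: 18.4
tool_pos: [0.5019, -0.1062, 0.1408]
orientation: [179.9, 0.0, -89.8]
force: [0.1, 0.1, -0.4]
opening: 0.0421
gripper_force: 30.0
```

Request:
carry_out([
  [[0.2,0.08,0,0,-1],[0.4,0.16,0,0,-1],[0.52,0.21,0,0,-1],[0.52,0.21,0,0,-1],[0.52,0.21,0,0,-1]],
])

```text
clock: 18.9
tool_pos: [0.4622, -0.2086, 0.1409]
orientation: [180.0, 0.0, -89.8]
force: [0.1, -0.2, -0.5]
opening: 0.0421
gripper_force: 30.0
```

Run:
```python
from h import *
o=ctrl.get_obs();print(o["tool_pos"],o["orientation"],o["opening"])
D=ctrl.snapshot("side")
save(D,"s5",(210,200,370,350),4)
```

```text
[ 0.46224947 -0.20860336  0.14091258] [ 1.79987378e+02  1.04227389e-02 -8.97731300e+01] 0.04207675283688963
```

View pics/s5.png

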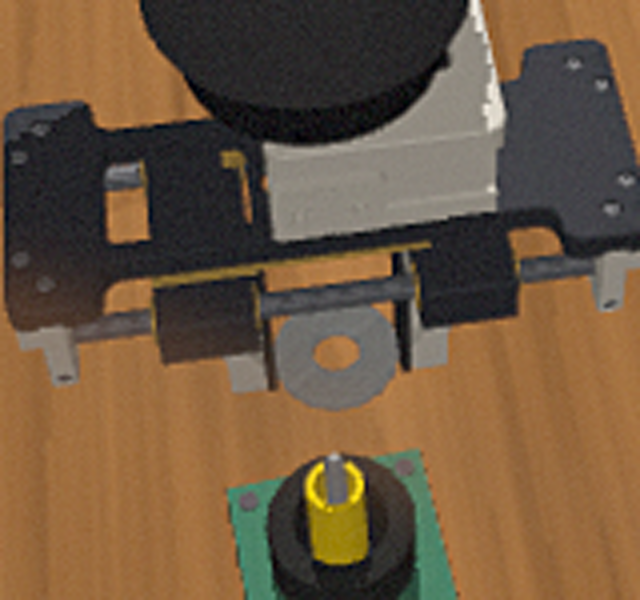

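The washer is held flat (crop 335,352), ahead of the stack. Align and lower.

Request:
carry_out([
  [[0.042,0.02,0,0,-1],[0.042,0.02,0.05,0,-1],[0.042,0.02,0.12,0,-1],[0.042,0.02,0.19,0,-1],[0.042,0.02,0.19,0,-1]],
])

```text
clock: 19.45
tool_pos: [0.4573, -0.2158, 0.1009]
orientation: [179.8, 0.0, -89.7]
force: [0.4, -0.2, 0.4]
opening: 0.0423
gripper_force: 30.0
```

Request:
carry_out([
  [[0,0,0,0,-1],[0,0,0,0,-1]],
])

```text
clock: 19.65
tool_pos: [0.4592, -0.2164, 0.1036]
orientation: [-180.0, -0.0, -89.6]
force: [0.3, 0.3, -0.8]
opening: 0.0422
gripper_force: 30.0
```

Request:
carry_out([
  [[0.003,0.005,0.06,0,-1],[0.003,0.005,0.12,0,-1],[0.003,0.005,0.17,0,-1],[0.003,0.005,0.175,0,-1],[0.003,0.005,0.175,0,-1]],
])

```text
clock: 20.15
tool_pos: [0.4574, -0.2172, 0.0674]
orientation: [179.9, -0.0, -89.7]
force: [0.3, -0.4, 0.3]
opening: 0.0424
gripper_force: 30.0
```

Request:
carry_out([
  [[0,0,0,0,-1],[0,0,0,0,0.3],[0,0,0,0,0.3],[0,0,0,0,0.3],[0,0,0,0,0.3]],
])

```text
clock: 20.65
tool_pos: [0.4578, -0.2172, 0.0682]
orientation: [-180.0, -0.0, -89.7]
force: [-0.1, -0.2, -0.5]
opening: 0.0569
gripper_force: 0.0
```

Request:
carry_out([
  [[0,0,-0.1,0,0.3],[0,0,-0.25,0,0.3],[0,0,-0.4,0,0.2],[0,0,-0.5,0,0.1],[0,0,-0.5,0,0.1]],
])

```text
clock: 21.15
tool_pos: [0.4596, -0.2175, 0.1714]
orientation: [-179.7, -0.1, -89.6]
force: [0.1, 0.8, -0.5]
opening: 0.0485
gripper_force: 0.0
```

Run:
```python
from h import *
D=ctrl.snapshot("side")
save(D,"s6",(230,250,390,400),4)
c=[355,224]
print(ctrl.get_obs()["tool_pos"],fit(D,"cap",c,*G["cap"],rad=20))
```

```text
Traceback (most recent call last):
  File "h.py", line 33, in fit
    q,a=cen(mask(s,name,c,rad)); th=np.linspace(0,2*np.pi,60,endpoint=False)
            ~~~~^^^^^^^^^^^^^^
  File "h.py", line 28, in mask
    i=1+np.argmax(st[1:,4]); m=(l==i).astype(np.uint8)
        ~~~~~~~~~^^^^^^^^^^
ValueError: attempt to get argmax of an empty sequence
```

View pics/s6.png

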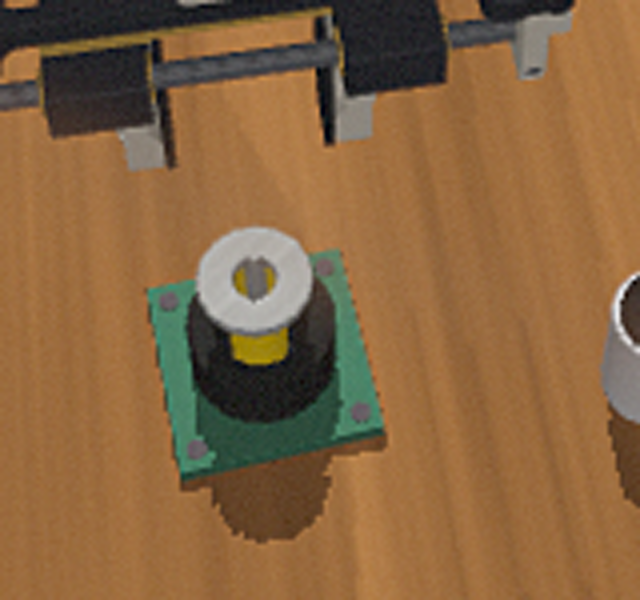

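The washer lies flat on the sleeve, centred on the stud (crop 254,280). Next is the cap, hidden here behind the gripper.

Request:
carry_out([
  [[-0.2,-0.13,0,0,0.1],[-0.4,-0.26,0,0,0.1],[-0.6,-0.39,0,0,0.1],[-0.8,-0.52,0,0,0.1],[-0.98,-0.65,0,0,0.1]],
])

```text
clock: 21.7
tool_pos: [0.5868, -0.0185, 0.1671]
orientation: [179.9, -0.0, -89.7]
force: [0.4, -1.1, -0.5]
opening: 0.0484
gripper_force: 0.0
```

Request:
carry_out([
  [[-0.07,-0.02,0.15,0,0.1],[-0.07,-0.02,0.3,0,0.1],[-0.07,-0.02,0.4,0,0.1],[-0.07,-0.02,0.4,0,0.1],[-0.07,-0.02,0.4,0,0.1]],
])

```text
clock: 22.2
tool_pos: [0.5902, -0.0066, 0.0877]
orientation: [179.9, -0.0, -89.7]
force: [0.1, -0.0, 0.5]
opening: 0.0482
gripper_force: 0.0
```

Run:
```python
from h import *
D=ctrl.snapshot("side")
print(ctrl.get_obs()["tool_pos"],fit(D,"cap",[355,224],*G["cap"],rad=25))
```

```text
[ 0.59095058 -0.00649131  0.08867449] (array([ 0.59478439, -0.00677092]), 0.78)
```

Request:
carry_out([
  [[0,-0.018,0.1,0,0.1],[0,-0.018,0.2,0,0.1],[0,-0.018,0.3,0,0.1],[0,-0.018,0.39,0,0.1],[0,-0.018,0.39,0,0.1]],
])

```text
clock: 22.75
tool_pos: [0.5934, -0.0068, 0.0094]
orientation: [179.9, -0.0, -89.7]
force: [-1.2, 0.0, -0.3]
opening: 0.0483
gripper_force: 0.0
```

Request:
carry_out([
  [[0,0,0,0,0.1],[0,0,0,0,-1],[0,0,0,0,-1],[0,0,0,0,-1],[0,0,0,0,-1]],
])

```text
clock: 23.25
tool_pos: [0.5947, -0.0062, 0.0111]
orientation: [-179.9, 0.0, -89.7]
force: [-1.9, -0.0, 6.2]
opening: 0.0293
gripper_force: 30.0
```

Request:
carry_out([
  [[0,0,-0.1,0,-1],[0,0,-0.3,0,-1],[0,0,-0.5,0,-1],[0,0,-0.65,0,-1],[0,0,-0.65,0,-1]],
])

```text
clock: 23.75
tool_pos: [0.5969, -0.0059, 0.1453]
orientation: [-179.5, 0.1, -89.6]
force: [0.4, 0.5, -0.8]
opening: 0.0293
gripper_force: 30.0
```

Request:
carry_out([
  [[0.2,0.13,0,0,-1],[0.4,0.26,0,0,-1],[0.6,0.39,0,0,-1],[0.8,0.52,0,0,-1],[0.96,0.62,0,0,-1]],
])

```text
clock: 24.25
tool_pos: [0.4691, -0.2005, 0.1398]
orientation: [180.0, 0.0, -89.7]
force: [1.5, -0.7, -0.2]
opening: 0.0294
gripper_force: 30.0
```

Request:
carry_out([
  [[0.05,0.03,0,0,-1],[0.09,0.055,0,0,-1],[0.09,0.055,0,0,-1],[0.09,0.055,0,0,-1],[0.09,0.055,0,0,-1]],
])

```text
clock: 24.75
tool_pos: [0.461, -0.2164, 0.14]
orientation: [180.0, 0.0, -89.6]
force: [-0.5, -0.3, -0.5]
opening: 0.0293
gripper_force: 30.0
```

Request:
carry_out([
  [[0.003,0.014,0.05,0,-1],[0.003,0.014,0.1,0,-1],[0.003,0.014,0.15,0,-1],[0.003,0.014,0.18,0,-1],[0.003,0.014,0.18,0,-1]],
])

```text
clock: 25.25
tool_pos: [0.4568, -0.2176, 0.1028]
orientation: [179.9, 0.0, -89.7]
force: [-0.2, -1.3, -0.1]
opening: 0.0293
gripper_force: 30.0
```

Request:
carry_out([
  [[0,0,0.03,0,-1],[0,0,0.06,0,-1],[0,0,0.09,0,-1],[0,0,0.1,0,-1],[0,0,0.1,0,-1]],
])

```text
clock: 25.75
tool_pos: [0.4573, -0.2178, 0.0838]
orientation: [180.0, 0.0, -89.7]
force: [-0.1, 0.3, 0.0]
opening: 0.0294
gripper_force: 30.0
```

Within 1 mm of home with no side force. Release and retreat.

Request:
carry_out([
  [[0,0,0,0,-1],[0,0,0,0,0.1],[0,0,0,0,0.1],[0,0,0,0,0.1],[0,0,0,0,0.1]],
])

```text
clock: 26.25
tool_pos: [0.4576, -0.2178, 0.0843]
orientation: [-180.0, -0.0, -89.7]
force: [-0.2, 0.3, -0.3]
opening: 0.0477
gripper_force: 0.0
```

Request:
carry_out([
  [[0,0,-0.1,0,0.1],[0,0,-0.25,0,0.1],[0,0,-0.4,0,0.1],[0,0,-0.5,0,0.1],[0,0,-0.5,0,0.1]],
])

```text
clock: 26.75
tool_pos: [0.4593, -0.2181, 0.1874]
orientation: [-179.7, -0.1, -89.6]
force: [-0.7, -0.2, -0.5]
opening: 0.0485
gripper_force: 0.0
```

Run:
```python
from h import *
D=ctrl.snapshot("side")
print(fit(D,"cap",proj(D,[.458,-.217,.088]),.015,.072,.104,rad=25))
save(D,"s7",(210,220,370,370),4)
```

```text
(array([ 0.4577433, -0.218275 ]), 0.76)
```

View pics/s7.png

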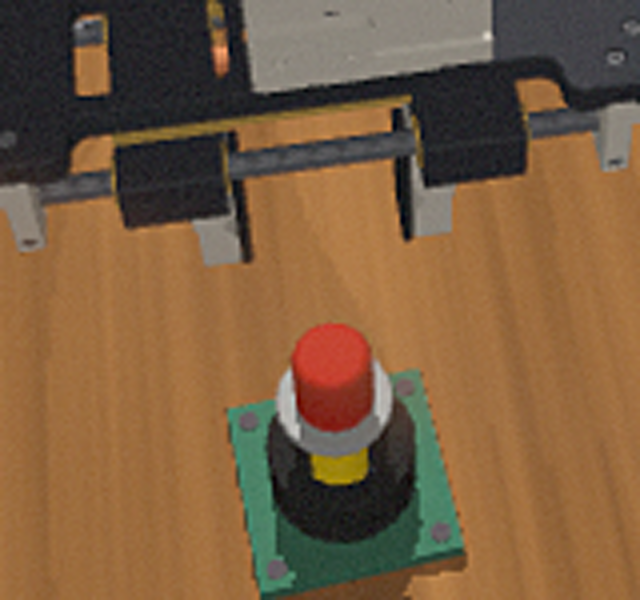

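The cap sits upright on the washer (crop 333,375), fitted at (.4577,-.2183) at home height. The gripper is clear of the stack.

```bash
python3 -c "
from plant import ctrl
print(ctrl.close_job())"
```

```text
the job is handed in; nothing more can be done
None
```

The foot, sleeve, washer and cap are stacked in order on the green bracket's stud and the job is handed in at about 27 s; the last pictures show each part seated and upright, but the hand-in returned no verdict.

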